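Park the stand strut behind the post

TASK

Push the long square-section strut of the wheel stand into the three-sided bay on the bench until it lies fully home along the back rail. It will not go in straight, because a post stands in front of the bay's mouth: push one end to angle it, work the left end in behind the post, then push the right end in. Only push it along the bench, never pick it up or stand it on anything, leave the tin, the box and the pedal where they are, and finish clear of everything.

Things in the scene. Friction and masses are not known exactly. Their poses are not given: they have to be found in the camera images.
- strut: A wheel stand's strut: a loose dark steel square tube, 220 mm long (its y), 24 mm wide (its x), 28 mm high, about 0.3 kg, a bright slotted plate on top near its left end. Origin at the centre of its underside; y runs along it to the left end. It starts on the robot's side of the bay, right of the post, roughly parallel to the bay, and slides under a push of 1 to 4 N.
- strut_left (a point): Centre of the end face of the strut's left end (the bright plate's end), half-way up, 14 mm above the bench.
- strut_right (a point): Centre of the end face of the strut's right end, half-way up, 14 mm above the bench.
- bay: Three wooden rails 12 mm thick, 25 mm high, fixed to the bench as a wide shallow U without floor. Origin on the bench at the middle of the mouth; x points into the bay, away from the robot; y along the mouth to the left. Inside: y -135 to +135 mm, x 0 (mouth, where the end rails begin) to 55 mm (back rail's face). With the strut home, its centre line is at x = 43 mm.
- post: A fixed round stub in black rubber, 28 mm in diameter, 60 mm high, with a steel bolt head in its top. Origin at the centre of its foot. It stands 28 to 32 mm in front of the bay's mouth and 52 to 68 mm left of the bay's middle, so the opening between it and the right end rail is shorter than the strut; about 71 mm lie between the post and the back rail.
- tin: Bystander: a tin can, 52 mm in diameter and 75 mm high, upright to the left of the bay. Origin at the centre of its underside.
- tube_box: Bystander: a white carton 60 x 75 x 50 mm behind the bay's back rail. Origin at the centre of its underside.
- pedal: Bystander: a black bicycle pedal about 79 x 85 x 22 mm with a 22 mm long stub axle on one side, lying on the bench to the left, on the robot's side of the tin. Origin at the centre of its underside.
Mind the look-alikes: they are no part of the job. Of the things like the strut, leave any that is orange; of the rest the smaller one is meant.

How it is judged:
By the outcome, as a careful person would: the job done as asked, in the order asked, and still so for the second after the job is handed in, with the robot touching nothing.
It also fails if it takes over 64 s, if anything falls off the work surface, if the arm or the gripper's body presses on something with over 40 N, if the wrist force passes 120 N, or if a joint passes its speed limit or range.

ROBOT

A 6-joint arm with a two-finger parallel gripper is mounted at the origin on the work surface. World frame = base frame: x ahead of the robot, y to its left, z up, the work surface at z = 0. Lengths are in mm, angles in rad, forces in N, time in s.
With the tool pointing down it reaches from about 400 to 825 mm from the base axis. Payload 7 kg.
Tool frame: the origin (TCP) lies between the finger pads; the fingertips stand 19 mm ahead of it and the grasp point (between the pads) is the TCP (env.tcp_to_tips is the distance from the TCP to the fingertips, in mm); z points along the fingers, y is the line along which they close (so a half turn about z gives the same grasp; the last joint's range is limited). The gripper opens to 85 mm and grips with 20 to 120 N. Pads are 22 mm wide; open, the fingers measure 114 mm over their backs; the gripper's body (76 mm by 85 mm) begins 54 mm behind the grasp point. The pads swing forward as they close: fully open they stand 13 mm farther back than shut.
Start: joints at [-0.984, 0.359, 0.012, 0, -1.224, -0.288], TCP at [198.676, -645.076, 250.302] pointing down, gripper open.
Joint ranges: [-3.07, 3.07], [-1.43, 2.12], [-1.02, 1.25], [-3.03, 1.67], [-3.05, -0], [-3.03, 3.03]. Speed limits (rad/s): [2.39, 2.39, 3.01, 3.14, 3.14, 3.14].

INTERFACE

Orientations are given as [roll, pitch, yaw] about the fixed x, y, z axes, in that order (R = Rz(yaw) Ry(pitch) Rx(roll)).
In Python, from cell import sense, optics, env, find_in, regions_of, landmark_of gives the robot as it stands. The module is installed in compiled form; this text tells all that it offers.
- The arm moves only by the tool send_rows, never from a script. Its argument "series" is text: rows parted by semicolons, each of 7 numbers parted by spaces: the shift along the tool's x, y, z in cm, then the turn, a rotation vector about the tool's x, y, z in degrees, then the opening, from 0 (shut) to 1 (fully open). A call has 1 to 8 rows; each row is the pose to reach, as a shift and turn from the pose commanded when the call began, along the tool's axes at that moment; what a row does not reach only later rows make up. A row lasts 1/8 s, in which the tool goes at most 62.5 mm and 10.7 degrees, less where a joint would pass 70% of its speed; a pose out of reach is approached as far as the arm can. A call with a gripper value outside its range is refused whole. The fingers move at their own pace and stop on an object; "force" is the grip in N (left out, the last holds). Time passes only in rows, so rows that repeat a pose let the fingers close. It gives the time, the measured TCP pose, the force, the opening and the grip force at its end, in the units of the state.
- sense(): the state, without advancing time (a new reading comes with each control period).
- optics.snapshot(name): name is "side" or "top" or "wrist"; returns (picture, depth): 420x560x3 uint8, blue, green, red; 420x560 float32, mm along the optical axis (not along the pixel's ray), 0 where there is no reading.
- optics.calibration(name): a dict with "intrinsics" (3x3 intrinsics, pixels), "camera_from_world" (4x4, takes a point from world to camera coordinates). Camera axes: x right, y up, looking along -z (the intrinsics and any distortion apply to the point x, -y, -z); pixel columns grow to the right and rows downward; lengths in mm; the calibration is good to about 2 mm. The wrist camera is an equidistant fisheye: a pixel r from the principal point sees the ray r / f radians off the axis. A picture is of the moment at which its call begins: read the wrist's pose just before it. calibration takes no time and is no camera call; for the wrist camera it gives the pose at the moment of the call.
- env.close_job(): hands the job in; it is judged then, once.
Trained networks look in the newest picture that a camera, given by its name, has taken for a name from the list of things; names that differ only in an ending like _2 or _b are one class to them, and where a whole thing is asked for, a point or a joint stands for the part that bears it (a point fixed in the world has none). Each returns a list of dicts, best first, with "confidence" (0 to 1); they miss things now and then, are a little off and sometimes report something else, mostly with a low value. They report only what shows in the picture. A call takes as long as a camera call. They do not tell look-alikes from the thing itself.
- find_in(thing, camera): "centre" ([x, y, z] in mm, in the coordinates of the camera as it stood for that picture, good to about 4 mm: the middle of the surface that is visible of it).
- regions_of(thing, camera): "pixels" (420x560 bool, what is visible of it).
- landmark_of(thing, camera): "centre" ([x, y, z] in mm, in the coordinates of the camera as it stood for that picture, good to about 4 mm: a listed point, or the origin of a listed thing).
The state is a dict: "time_s": time; "q": joint angles; "qvel": joint speeds; "joint_torque": joint torques, N m; "tcp_pos": TCP position; "ee_rot": TCP orientation; "contact_force": force on the tool from outside, world axes, zero at the start; "torque": the same for the moment, N m; "opening": finger opening in mm; "finger_force": force on a finger pad.
Only numpy, scipy, OpenCV 4.12 (cv2) and the standard library are available. Lean on these libraries where they do the work, as an engineer would, in place of code of your own. Each camera call takes 0.05 s, during which the arm holds its last target. There are 200 camera calls.

## Working session

There is one attempt and no reset: what is moved stays moved. The work goes in short steps, Python scripts to look and compute and a tool call to move; the robot and the scene stay as the last step left them, time stands still between calls to the robot, and variables do not carry over. Pictures are saved under pics/ and viewed, at most 10 in all, crops included, and the job is handed in when it is done.

Besides the shell and the picture viewer there is one more tool, called by a JSON object that holds its "name" and its "arguments", one argument or row to a line. send_rows: Moves the arm, as the interface text tells. Its arguments: {"type":"object","properties":{"series":{"type":"string"},"force":{"type":"number"}},"required":["series"]}

```bash
mkdir -p pics; cat > h.py <<'E'
import numpy as np, cv2
from cell import sense, optics, env, find_in, regions_of, landmark_of
def w(cam,p):
    T=np.linalg.inv(optics.calibration(cam)["camera_from_world"]); return (T@np.r_[p,1])[:3].round(1)
def cloud(cam,depth,mask):
    c=optics.calibration(cam);K=c["intrinsics"];T=np.linalg.inv(c["camera_from_world"])
    v,u=np.nonzero(mask&(depth>0));d=depth[v,u]
    P=np.c_[(u-K[0,2])/K[0,0]*d,-(v-K[1,2])/K[1,1]*d,-d,np.ones(len(d))]
    return (P@T.T)[:,:3],u,v
E
python3 - <<'E'
from h import *
s=sense();print(s["time_s"],s["tcp_pos"],s["ee_rot"],s["opening"])
for cam in("top","side"):
    im,d=optics.snapshot(cam);cv2.imwrite(f"pics/{cam}0.png",im);np.save(f"{cam}0.npy",d)
    for t in("strut","strut_left","strut_right","bay","post","tin","tube_box","pedal"):
        try:
            for r in landmark_of(t,cam)[:4]: print(cam,t,round(r["confidence"],2),w(cam,r["centre"]))
        except Exception as e: print(t,e)
E
```

```text
0.0 [ 198.56800319 -644.67538474  249.38642957] [ 3.13999679e+00 -1.28946809e-04 -2.84291301e+00] 85.19061580463081
top strut 0.91 [ 324.6 -119.8   -1.9]
top strut 0.87 [488.3 -55.5  -3.2]
top strut 0.79 [253.4 359.3  -0.6]
top strut_left 0.92 [345.7 490.3  16. ]
top strut_left 0.72 [488.3  52.2  14.3]
top strut_right 0.91 [165.3 228.2  18.2]
top strut_right 0.71 [ 432.3 -149.6   14.2]
top strut_right 0.6 [ 487.7 -169.2   13.1]
top post 0.55 [586.1  81.7  -1.7]
top tin 0.65 [615.6 240.7   1.2]
top tube_box 0.59 [764.7 -78.5  -1.4]
top tube_box 0.25 [618.1 238.7  -1. ]
top pedal 0.9 [502.2 254.   -3.7]
side strut 0.94 [ 4.907e+02 -6.160e+01 -2.000e-01]
side strut 0.85 [255.1 358.   -0.6]
side strut_left 0.66 [488.8  50.9  11.3]
side strut_left 0.59 [222.7 -88.7  15.5]
side strut_right 0.98 [170.5 228.5  17.7]
side strut_right 0.97 [ 489.7 -168.6   17.4]
side strut_right 0.58 [ 430.  -151.5   12.2]
side post 0.85 [ 5.868e+02  8.350e+01 -3.000e-01]
side tin 0.62 [ 6.180e+02  2.351e+02 -3.000e-01]
side tube_box 0.55 [765.3 -79.2  -1.1]
side pedal 0.56 [508.1 246.1   2.4]
```

View pics/top0.png

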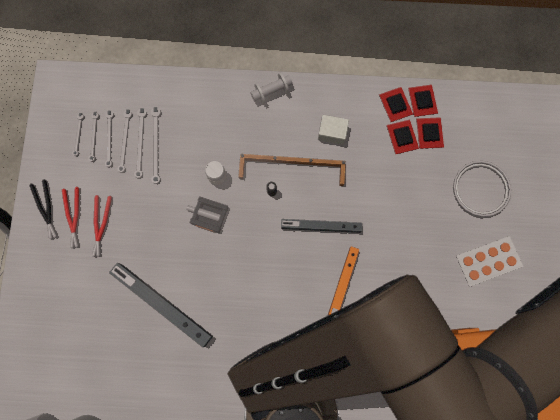

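View pics/side0.png

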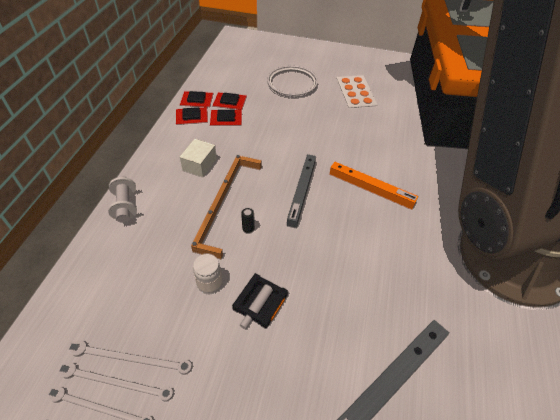

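The top picture shows the small grey strut at about (322,227), with its plate on the left. The post is at (271,188), the bay spans (240,155)–(345,185), and the orange look-alike is at (343,280). The larger grey look-alike at (160,305) is not the target. Next I'll fit the bay, the strut and the post.

```bash
cat >> h.py <<'E'
def strut(cam,im,d):
    # returns centre, yaw of y axis and extents from pixels near-dark 20..34 mm high
    best=None
    for r in regions_of("strut",cam):
        P,u,v=cloud(cam,d,r["pixels"]); P=P[(P[:,2]>22)&(P[:,2]<34)]
        if len(P)<50: continue
        c,sz,a=cv2.minAreaRect(P[:,:2].astype(np.float32))
        b=cv2.boxPoints((c,sz,a)); L=max(sz)
        if 190<L<250 and c[0]>400:
            e=b[1]-b[0] if np.linalg.norm(b[1]-b[0])>np.linalg.norm(b[2]-b[1]) else b[2]-b[1]
            e=e/np.linalg.norm(e)*(1 if e[1]>0 else -1); c=np.array(c)
            print(cam,round(r["confidence"],2),"c",c.round(1),"size",np.round(sz,1),"tilt deg(left end +x)",np.degrees(np.arctan2(e[0],e[1])).round(2),"L",(c+110*e).round(1),"R",(c-110*e).round(1)); best=(c,e)
    return best
E
python3 - <<'E'
from h import *
im,d=optics.snapshot("top")
strut("top",im,d)
hsv=cv2.cvtColor(im,cv2.COLOR_BGR2HSV)
print(hsv[160,290],hsv[180,343],hsv[200,200])
m=(hsv[...,0]>5)&(hsv[...,0]<22)&(hsv[...,1]>110); a=np.zeros_like(m);a[145:195,232:352]=1
P,u,v=cloud("top",d,m&a); P=P[(P[:,2]>19)&(P[:,2]<30)]
print(len(P),P[:,2].mean())
c,sz,ang=cv2.minAreaRect(P[:,:2].astype(np.float32));print(c,sz,ang,cv2.boxPoints((c,sz,ang)))
# back rail line: points with large x
B=P[P[:,0]>P[:,0].max()-45]; B=B[(B[:,1]<P[:,1].max()-25)&(B[:,1]>P[:,1].min()+25)]
k=np.polyfit(B[:,1],B[:,0],1);print("back line x=",k,np.degrees(np.arctan(k[0])),(B[:,0]-np.polyval(k,B[:,1])).min(),(B[:,0]-np.polyval(k,B[:,1])).max())
for r in regions_of("post","top")[:2]:
    Q,_,_=cloud("top",d,r["pixels"]); Q=Q[Q[:,2]>52]; print("post top",len(Q),Q.mean(0),Q.min(0),Q.max(0))
for n in("tin","pedal","tube_box"):
    for r in regions_of(n,"top")[:1]:
        Q,_,_=cloud("top",d,r["pixels"]); print(n,np.percentile(Q,2,axis=0),np.percentile(Q,98,axis=0))
E
```

```text
top 0.63 c [489.8 -56.4] size [ 25.1 217.8] tilt deg(left end +x) -0.2 L [489.4  53.6] R [ 490.2 -166.4]
[ 13 138 150] [ 13 148 146] [ 0 18 87]
437 24.168355946418327
(644.9375610351562, 28.652626037597656) (289.90087890625, 66.88011932373047) 88.42168426513672 [[ 607.51776 -115.32177]
 [ 674.3725  -117.16387]
 [ 682.35736  172.62701]
 [ 615.5026   174.46912]]
back line x= [2.19697447e-02 6.70748666e+02] 1.2585711830524642 -6.4287412829047526 6.5866061866300925
tin [592.03218842 214.77449939  23.12768344] [639.11829033 259.20306297  79.9827459 ]
pedal [463.64898268 208.98323154  -2.81463908] [544.60303904 301.63891236  26.1983728 ]
tube_box [ 730.7572367  -114.03871942    7.80257214] [791.57932158 -42.96396162  54.5690088 ]
```

```bash
cat >> h.py <<'E'
from scipy.spatial.transform import Rotation as Ro
O=np.array([610.5,29.7]);ph=0.024
X=np.array([np.cos(ph),-np.sin(ph)]);Y=np.array([np.sin(ph),np.cos(ph)])
def bay(p): r=np.asarray(p[:2])-O; return np.array([r@X,r@Y]).round(1)
def wld(b): return O+b[0]*X+b[1]*Y
def go(*tg):  # targets (x,y,z,yawdeg) world
    s=sense();R=Ro.from_euler("xyz",s["ee_rot"])
    print("t",round(s["time_s"],2),"tcp",np.round(s["tcp_pos"],1),"yaw",np.degrees(s["ee_rot"][2]).round(1),"F",np.round(s["contact_force"],1))
    for t in tg:
        T=Ro.from_euler("xyz",[np.pi,0,np.radians(t[3])])
        print(t,"->",(R.inv().apply(np.array(t[:3])-s["tcp_pos"])/10).round(2),np.degrees((R.inv()*T).as_rotvec()).round(1))
E
python3 -c "
from h import *
print(env.tcp_to_tips, bay((489.8,-56.4)), bay((586.5,82.5)))
go((400,-450,160,180),(470,-200,110,180),(453,10,90,180),(453,10,27,180))"
```

```text
19.0 [-118.6  -89. ] [-25.3  52.2]
t 1.2 tcp [ 198.7 -645.   250.3] yaw -162.9 F [ 0.   0.2 -0.7]
(400, -450, 160, 180) -> [-24.98  12.71   9.03] [ 0.   0.  17.1]
(470, -200, 110, 180) -> [-39.03  34.54  14.03] [ 0.   0.  17.1]
(453, 10, 90, 180) -> [-43.59  55.11  16.03] [ 0.   0.  17.1]
(453, 10, 27, 180) -> [-43.59  55.11  22.33] [ 0.   0.  17.1]
```

{"name": "send_rows", "arguments": {
  "series": "-5 2.5 1.8 0 0 3.4 0; -10 5 3.6 0 0 7 0; -15 7.6 5.4 0 0 10 0; -20 10.2 7.2 0 0 14 0; -25 12.7 9 0 0 17.1 0; -28.5 17.5 10.2 0 0 17.1 0; -32 22.5 11.5 0 0 17.1 0; -35.2 28 12.7 0 0 17.1 0"
}}

```text
time_s: 2.2
tcp_pos: [452.9, -274.3, 123.4]
ee_rot: [-3.141, 0.001, -3.141]
contact_force: [0.8, 0.0, 0.8]
opening: 0.4
finger_force: 0.0
```

```bash
python3 -c "
from h import *
go((453,2,60,180),(453,2,27,180))"
```

```text
t 2.2 tcp [ 452.9 -274.3  123.4] yaw -180.0 F [0.8 0.  0.8]
(453, 2, 60, 180) -> [-2.000e-02  2.763e+01  6.340e+00] [-0.  0.  0.]
(453, 2, 27, 180) -> [-2.000e-02  2.763e+01  9.640e+00] [-0.  0.  0.]
```

{"name": "send_rows", "arguments": {
  "series": "0 5.5 1 0 0 0 0; 0 11.5 2 0 0 0 0; 0 17.5 3 0 0 0 0; 0 23 4 0 0 0 0; 0 27.6 5.5 0 0 0 0; 0 27.6 8 0 0 0 0; 0 27.6 9.6 0 0 0 0; 0 27.6 9.6 0 0 0 0"
}}

```text
time_s: 3.2
tcp_pos: [451.5, -0.1, 27.0]
ee_rot: [-3.141, -0.002, -3.141]
contact_force: [0.4, -1.4, 0.4]
opening: 0.1
finger_force: 0.0
```

{"name": "send_rows", "arguments": {
  "series": "-1 0 0 0 0 0 0; -1.8 0 0 0 0 0 0; -2.6 0 0 0 0 0 0; -3.4 0 0 0 0 0 0; -4.2 0 0 0 0 0 0; -5 0 0 0 0 0 0; -5.8 0 0 0 0 0 0; -5.8 0 0 0 0 0 0"
}}

```text
time_s: 4.2
tcp_pos: [511.2, 0.2, 27.7]
ee_rot: [3.141, 0.001, -3.141]
contact_force: [0.1, 0.9, -0.4]
opening: 0.0
finger_force: 0.0
```

```bash
python3 -c "
from h import *
go()
im,d=optics.snapshot('top');cv2.imwrite('pics/t1.png',im[120:320,180:460]);
r=strut('top',im,d)
if r: print(bay(r[0]))
im,d=optics.snapshot('side')
r=strut('side',im,d)
"
```

```text
t 4.2 tcp [5.112e+02 2.000e-01 2.770e+01] yaw -180.0 F [ 0.1  0.9 -0.4]
```

View pics/t1.png

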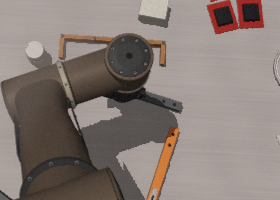

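The crop shows the arm hiding the left half of the strut. Its right end is at crop (183,104), so it's tilting as planned. I'll fit the part that is visible.

```bash
cat >> h.py <<'E'
def pts():
    tcp=sense()["tcp_pos"];A=[]
    for cam in("top","side"):
        im,d=optics.snapshot(cam)
        P,u,v=cloud(cam,d,np.ones(d.shape,bool)); hsv=cv2.cvtColor(im,cv2.COLOR_BGR2HSV)[v,u]
        k=(P[:,2]>23)&(P[:,2]<33)&(P[:,0]>440)&(P[:,0]<665)&(P[:,1]>-220)&(P[:,1]<165)
        k&=(hsv[:,1]<100)&(np.hypot(P[:,0]-tcp[0],P[:,1]-tcp[1])>32)
        k&=np.hypot(P[:,0]-586,P[:,1]-82)>20
        Q=P[k]; print(cam,len(Q)); A.append(Q)
        for t in("strut_left","strut_right"):
            for r in landmark_of(t,cam)[:3]:
                p=w(cam,r["centre"])
                if p[0]>440: print(" ",t,round(r["confidence"],2),p,"bay",bay(p))
    return A
def fit():
    A=np.vstack(pts())[:,:2].astype(np.float32)
    c,sz,a=cv2.minAreaRect(A); b=cv2.boxPoints((c,sz,a))
    e=b[1]-b[0] if np.linalg.norm(b[1]-b[0])>np.linalg.norm(b[2]-b[1]) else b[2]-b[1]
    e=e/np.linalg.norm(e)*(1 if e[1]>0 else -1);L=max(sz);c=np.array(c)
    print("size",np.round(sz,1),"tilt(bay)",(np.degrees(np.arctan2(e[0],e[1])-ph)).round(1),"L end bay",bay(c+e*L/2),"R end bay",bay(c-e*L/2),"R world",(c-e*L/2).round(1),"centre bay",bay(c))
    return c,e,sz
E
python3 -c "
from h import *
fit()"
```

```text
top 304
  strut_right 0.68 [ 489.7 -168.    11. ] bay [-116.  -200.5]
side 170
  strut_left 0.54 [550.   45.9  10.4] bay [-60.9  14.7]
size [187.  193.6] tilt(bay) -18.2 L end bay [-93.6  10. ] R end bay [ -33.3 -174. ] R world [ 573.1 -143.4] centre bay [-63.5 -82. ]
```

{"name": "send_rows", "arguments": {
  "series": "0.6 1.5 0 0 0 0 0; 0.3 3.3 0 0 0 0 0; -1 3.3 0 0 0 0 0; -1.9 3.3 0 0 0 0 0; -2.7 3.3 0 0 0 0 0; -3.4 3.3 0 0 0 0 0; -4.1 3.3 0 0 0 0 0; -4.1 3.3 0 0 0 0 0"
}}

```text
time_s: 5.7
tcp_pos: [551.8, 32.9, 27.7]
ee_rot: [3.141, 0.001, 3.142]
contact_force: [0.1, -0.3, 1.1]
opening: -0.1
finger_force: 0.0
```

{"name": "send_rows", "arguments": {
  "series": "3 0 0 0 0 0 0; 8 0 0 0 0 0 0; 8 -3 -4 0 0 0 0; 8 -9 -6 0 0 0 0; 8 -15 -6 0 0 0 0; 8 -21 -6 0 0 0 0; 8 -26 -6 0 0 0 0; 8 -27 -6 0 0 0 0"
}}

```text
time_s: 6.7
tcp_pos: [470.8, -239.6, 87.7]
ee_rot: [-3.141, 0.0, 3.138]
contact_force: [-0.2, -0.1, 0.5]
opening: 0.1
finger_force: 0.0
```

```bash
python3 -c "
from h import *
go()
im,d=optics.snapshot('top');cv2.imwrite('pics/t2.png',im[120:320,180:460]);strut('top',im,d)
fit()"
```

```text
t 6.7 tcp [ 470.8 -239.6   87.7] yaw 179.8 F [-0.2 -0.1  0.5]
top 70
  strut_left 0.68 [584.3  35.6  15.9] bay [-26.3   5.3]
side 711
  strut_left 0.62 [582.2  36.4   9.4] bay [-28.5   6. ]
  strut_left 0.26 [620.  234.9   0.7] bay [  4.6 205.4]
  strut_right 0.89 [ 480.8 -161.6   18.6] bay [-125.1 -194.4]
size [196.3 172.8] tilt(bay) 73.4 L end bay [ 33.  -56.4] R end bay [-155.  -112.6] R world [452.8 -79.1] centre bay [-61.  -84.5]
```

View pics/t2.png

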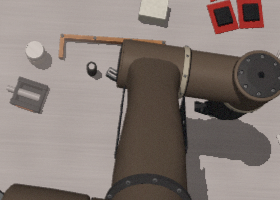

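The crop shows the left end at crop (112,73), just right of and below the post at (92,69). The landmarks give a 26° tilt. I'll push a little more, just left of the middle, to clear the post.

{"name": "send_rows", "arguments": {
  "series": "0 6 0 0 0 0 0; -1 12 0 0 0 0 0; -2 18 0 0 0 0 0; -3 23.5 0 0 0 0 0; -3.4 23.5 3 0 0 0 0; -3.4 23.5 6 0 0 0 0; -4.4 23.5 6 0 0 0 0; -5.4 23.5 6 0 0 0 0"
}}

```text
time_s: 8.1
tcp_pos: [526.6, -1.5, 28.7]
ee_rot: [3.142, 0.001, -3.14]
contact_force: [1.5, 0.4, -0.4]
opening: -0.0
finger_force: 0.0
```

{"name": "send_rows", "arguments": {
  "series": "-0.5 0 0 0 0 0 0; -1 0 0 0 0 0 0; -1.5 0 0 0 0 0 0; -1.5 0 0 0 0 0 0; 3 0 0 0 0 0 0; 8 0 -1 0 0 0 0; 8 -3 -5 0 0 0 0; 8 -9 -6 0 0 0 0"
}}

```text
time_s: 9.1
tcp_pos: [446.9, -91.4, 90.5]
ee_rot: [3.141, 0.006, -3.136]
contact_force: [2.2, 0.7, -0.2]
opening: -0.1
finger_force: 0.0
```

{"name": "send_rows", "arguments": {
  "series": "0 -6 0 0 0 -10 0; 0 -12 0 0 0 -20 0; 0 -17 0 0 0 -30 0; 0 -17 0 0 0 -40 0; 0 -17 0 0 0 -50 0; 0 -17 0 0 0 -58 0; 0 -17 0 0 0 -58 0"
}}

```text
time_s: 9.98
tcp_pos: [445.2, -262.1, 87.8]
ee_rot: [-3.141, 0.0, -2.13]
contact_force: [-0.5, 0.3, -0.0]
opening: -0.2
finger_force: 0.0
```

```bash
python3 -c "
from h import *
go()
for cam in('top','side'):
    optics.snapshot(cam)
    for t in('strut_left','strut_right','post'):
        for r in landmark_of(t,cam)[:3]:
            p=w(cam,r['centre'])
            if p[0]>440: print(cam,t,round(r['confidence'],2),p,'bay',bay(p))
"
```

```text
t 9.97 tcp [ 445.2 -262.1   87.8] yaw -122.1 F [-0.5  0.3 -0. ]
top strut_left 0.49 [591.6  35.5  10.4] bay [-19.    5.3]
top post 0.48 [584.5  84.2  -1.1] bay [-27.3  53.9]
side strut_left 0.9 [592.1  36.5  15.1] bay [-18.6   6.4]
side strut_right 0.84 [ 482.  -158.7   16.8] bay [-123.9 -191.4]
side post 0.84 [586.2  84.3   0. ] bay [-25.6  54. ]
```

```bash
python3 -c "
from h import *
go((450,-150,88,-122),(508,-11,88,-122),(510,-12,28,-122),(528.7,-22.2,28,-122),(535.5,-26,28,-122))"
```

```text
t 10.38 tcp [ 445.2 -261.9   87.7] yaw -122.0 F [ 0.4 -0.4  0.1]
(450, -150, 88, -122) -> [-9.75  5.53 -0.03] [-0.  0. -0.]
(508, -11, 88, -122) -> [-24.61   7.98  -0.03] [-0.  0. -0.]
(510, -12, 28, -122) -> [-24.63   7.76   5.97] [-0.  0. -0.]
(528.7, -22.2, 28, -122) -> [-24.75   5.63   5.97] [-0.  0. -0.]
(535.5, -26, 28, -122) -> [-24.79   4.85   5.97] [-0.  0. -0.]
```

{"name": "send_rows", "arguments": {
  "series": "-5 2.8 0 0 0 0 0; -10 5.5 0 0 0 0 0; -16 6.6 0 0 0 0 0; -22 8 0 0 0 0 0; -24.6 8 3 0 0 0 0; -24.6 8 6 0 0 0 0; -24.6 7 6 0 0 0 0; -24.6 6.2 6 0 0 0 0"
}}

```text
time_s: 11.38
tcp_pos: [524.0, -21.0, 28.6]
ee_rot: [-3.141, 0.0, -2.129]
contact_force: [0.1, -0.4, 0.8]
opening: -0.1
finger_force: 0.0
```

{"name": "send_rows", "arguments": {
  "series": "0 -0.6 0 0 0 0 0; 0 -1.3 0 0 0 0 0; 0 -1.3 0 0 0 0 0; 0 1 0 0 0 0 0; 0 2 -3 0 0 0 0; 3 1.5 -6 0 0 0 0; 9 0 -6 0 0 0 0; 15 -2 -6 0 0 0 0"
}}

```text
time_s: 12.38
tcp_pos: [460.3, -158.6, 88.7]
ee_rot: [-3.14, 0.001, -2.127]
contact_force: [2.4, -0.1, 0.6]
opening: 0.1
finger_force: 0.0
```

{"name": "send_rows", "arguments": {
  "series": "5 -3 0 0 0 0 0; 10 -6 0 0 0 0 0; 10 -6 0 0 0 0 0"
}}

```text
time_s: 12.75
tcp_pos: [457.8, -277.7, 87.7]
ee_rot: [-3.141, -0.0, -2.134]
contact_force: [-0.8, -0.1, -0.5]
opening: -0.0
finger_force: 0.0
```

```bash
cat >> h.py <<'E'
def ends(*cams):
    for cam in cams or("top","side"):
        optics.snapshot(cam)
        for t in('strut_left','strut_right'):
            for r in landmark_of(t,cam)[:3]:
                p=w(cam,r['centre'])
                if p[0]>440: print(cam,t,round(r['confidence'],2),p,'bay',bay(p))
E
python3 -c "
from h import *
go();ends()"
```

```text
t 12.75 tcp [ 457.8 -277.7   87.7] yaw -122.3 F [-0.8 -0.1 -0.5]
top strut_left 0.8 [600.   28.2  13.5] bay [-10.5  -1.8]
top strut_left 0.62 [ 5.036e+02  2.497e+02 -5.000e-01] bay [-112.1  217.4]
side strut_left 0.62 [ 483.5 -159.6   17.6] bay [-122.4 -192.3]
side strut_left 0.6 [602.   29.1  11.5] bay [-8.5 -0.8]
side strut_right 0.89 [ 486.7 -159.2   17.6] bay [-119.2 -191.8]
```

```bash
python3 -c "
from h import *
u=np.array([.521,.853]);R=np.array([486.4,-159.])
f=lambda a,z=28:(*(R-a*u),z,-121.4)
go(f(40,88),f(40),f(11),f(-60),f(-89))"
```

```text
t 13.05 tcp [ 458.7 -273.2   87.9] yaw -121.9 F [-0.1 -0.   0.4]
(np.float64(465.56), np.float64(-193.12), 88, -121.4) -> [-7.16  3.65 -0.01] [-0.   0.  -0.5]
(np.float64(465.56), np.float64(-193.12), 28, -121.4) -> [-7.16  3.65  5.99] [-0.   0.  -0.5]
(np.float64(480.669), np.float64(-168.383), 28, -121.4) -> [-10.06   3.67   5.99] [-0.   0.  -0.5]
(np.float64(517.66), np.float64(-107.82), 28, -121.4) -> [-17.15   3.73   5.99] [-0.   0.  -0.5]
(np.float64(532.769), np.float64(-83.083), 28, -121.4) -> [-20.05   3.75   5.99] [-0.   0.  -0.5]
```

{"name": "send_rows", "arguments": {
  "series": "-4 2 0 0 0 0 0; -7 3.7 0 0 0 0 0; -7 3.7 3 0 0 0 0; -7 3.7 6 0 0 0 0; -8 3.7 6 0 0 0 0; -9 3.7 6 0 0 0 0; -10 3.7 6 0 0 0 0; -10.7 3.7 6 0 0 0 0"
}}

```text
time_s: 14.05
tcp_pos: [484.4, -163.3, 28.6]
ee_rot: [-3.141, 0.0, -2.128]
contact_force: [-1.7, -2.6, 1.9]
opening: -0.0
finger_force: 1.5
```

{"name": "send_rows", "arguments": {
  "series": "-0.6 0 0 0 0 0 0; -1.2 0 0 0 0 0 0; -1.8 0 0 0 0 0 0; -2.4 0 0 0 0 0 0; -3 0 0 0 0 0 0; -3.6 0 0 0 0 0 0; -4.2 0 0 0 0 0 0; -4.2 0 0 0 0 0 0"
}}

```text
time_s: 15.05
tcp_pos: [506.6, -127.6, 27.7]
ee_rot: [-3.141, 0.001, -2.128]
contact_force: [0.2, -0.0, 0.5]
opening: -0.0
finger_force: 0.0
```

```bash
python3 -c "
from h import *
go();ends()
im,d=optics.snapshot('side');cv2.imwrite('pics/s3.png',im[120:320,150:430])"
```

```text
t 15.05 tcp [ 506.6 -127.6   27.7] yaw -122.0 F [ 0.2 -0.   0.5]
top strut_right 0.54 [ 507.4 -117.1   14.1] bay [ -99.5 -149.2]
side strut_left 0.66 [626.4  68.8  11.4] bay [15.  39.5]
side strut_right 0.7 [ 512.3 -118.3   16.6] bay [ -94.6 -150.3]
```

View pics/s3.png

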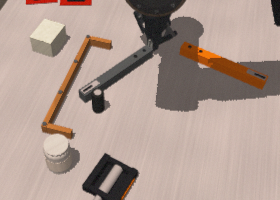

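The crop shows the strut's left end at crop (85,90), beyond and clear of the post at (98,98), with the finger on its right end. It's sliding true at about 30°, so I'll continue.

{"name": "send_rows", "arguments": {
  "series": "-0.6 0 0 0 0 0 0; -1.2 0 0 0 0 0 0; -1.8 0 0 0 0 0 0; -2.4 0 0 0 0 0 0; -3 0 0 0 0 0 0; -3.6 0 0 0 0 0 0; -4.2 0 0 0 0 0 0; -4.6 0 0 0 0 0 0"
}}

```text
time_s: 16.4
tcp_pos: [530.6, -88.8, 27.7]
ee_rot: [3.142, 0.0, -2.129]
contact_force: [-0.1, -1.8, -1.3]
opening: 0.0
finger_force: 0.9
```

```bash
python3 -c "
from h import *
go();ends()"
```

```text
t 16.4 tcp [530.6 -88.8  27.7] yaw -122.0 F [-0.1 -1.8 -1.3]
top strut_right 0.41 [534.3 -79.6  14. ] bay [ -73.6 -111.1]
side strut_left 0.69 [652.2 109.   12.2] bay [39.8 80.3]
side strut_right 0.92 [535.  -84.2  19.1] bay [ -72.7 -115.7]
```

{"name": "send_rows", "arguments": {
  "series": "1.5 0 0 0 0 0 0; 1.5 4.6 0 0 0 0 0; -2.8 4.6 0 0 0 0 0; -3.7 3.2 0 0 0 0 0; -4.2 2.4 0 0 0 0 0; -4.6 1.7 0 0 0 0 0; -5 1 0 0 0 0 0; -5.4 0.4 0 0 0 0 0"
}}

```text
time_s: 17.7
tcp_pos: [555.7, -41.9, 27.5]
ee_rot: [3.141, -0.0, -2.13]
contact_force: [-0.8, 0.5, -0.2]
opening: 0.0
finger_force: 0.5
```

{"name": "send_rows", "arguments": {
  "series": "-0.3 -0.5 0 0 0 0 0; -0.6 -1 0 0 0 0 0; -0.6 -1 0 0 0 0 0; -0.6 -1 0 0 0 0 0"
}}

```text
time_s: 18.2
tcp_pos: [567.5, -41.4, 27.8]
ee_rot: [-3.141, 0.001, -2.129]
contact_force: [0.1, 0.3, -1.0]
opening: 0.2
finger_force: 0.0
```

```bash
python3 -c "
from h import *
go();ends()
im,d=optics.snapshot('side');cv2.imwrite('pics/s4.png',im[120:320,150:430])"
```

```text
t 18.2 tcp [567.5 -41.4  27.8] yaw -122.0 F [ 0.1  0.3 -1. ]
side strut_left 0.76 [650.7 121.1  11.7] bay [38.  92.3]
side strut_right 0.78 [577.7 -90.8  16.4] bay [ -29.9 -121.3]
```

View pics/s4.png

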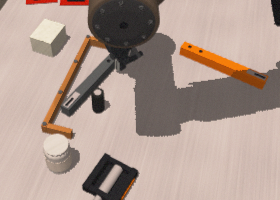

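```bash
python3 -c "
from h import *
y=-109
go((540,-45,28,y),(535,-118,28,y),(566,-122,28,y),(574.4,-99.4,28,y),(580.9,-80.5,28,y))"
```

```text
t 18.55 tcp [567.3 -41.4  27.8] yaw -122.0 F [ 0.1 -0.   0. ]
(540, -45, 28, -109) -> [ 1.75  2.12 -0.02] [ -0.   0. -13.]
(535, -118, 28, -109) -> [ 8.2  -1.32 -0.02] [ -0.   0. -13.]
(566, -122, 28, -109) -> [ 6.9  -4.16 -0.02] [ -0.   0. -13.]
(574.4, -99.4, 28, -109) -> [ 4.54 -3.67 -0.02] [ -0.   0. -13.]
(580.9, -80.5, 28, -109) -> [ 2.59 -3.23 -0.02] [ -0.   0. -13.]
```

{"name": "send_rows", "arguments": {
  "series": "1.8 2.1 0 0 0 -6 0; 6 -0.2 0 0 0 -13 0; 8.2 -1.4 0 0 0 -13 0; 6.9 -4.2 0 0 0 -13 0; 5.8 -3.9 0 0 0 -13 0; 4.9 -3.7 0 0 0 -13 0; 4.2 -3.6 0 0 0 -13 0; 3.5 -3.4 0 0 0 -13 0"
}}

```text
time_s: 19.55
tcp_pos: [577.0, -88.5, 27.6]
ee_rot: [3.141, -0.0, -1.902]
contact_force: [-0.7, -1.3, -1.5]
opening: -0.2
finger_force: 0.6
```

{"name": "send_rows", "arguments": {
  "series": "-0.5 0 0 0 0 0 0; -0.9 0 0 0 0 0 0; -0.9 0 0 0 0 0 0"
}}

```text
time_s: 19.92
tcp_pos: [580.8, -80.3, 27.9]
ee_rot: [-3.141, 0.0, -1.902]
contact_force: [-0.9, -0.2, 0.5]
opening: -0.2
finger_force: 0.0
```

```bash
python3 -c "
from h import *
go();ends()"
```

```text
t 19.93 tcp [580.8 -80.3  27.9] yaw -109.0 F [-0.9 -0.2  0.5]
top strut_right 0.57 [586.1 -72.6  13.7] bay [ -21.9 -102.9]
side strut_left 0.87 [656.1 138.   10.6] bay [ 43.  109.4]
side strut_right 0.68 [585.8 -73.8  15.2] bay [ -22.2 -104.1]
```

```bash
python3 -c "
from h import *
y=-90
go((574,-99,28,y),(543,-98,28,y),(543,-57,28,y),(560,-57,28,y),(605,-57,28,y))"
```

```text
t 20.23 tcp [580.5 -80.8  27.8] yaw -109.0 F [ 0.1 -0.1 -0.4]
(574, -99, 28, -90) -> [ 1.93  0.03 -0.02] [ -0.   0. -19.]
(543, -98, 28, -90) -> [ 2.85  2.99 -0.02] [ -0.   0. -19.]
(543, -57, 28, -90) -> [-1.03  4.32 -0.02] [ -0.   0. -19.]
(560, -57, 28, -90) -> [-1.58  2.72 -0.02] [ -0.   0. -19.]
(605, -57, 28, -90) -> [-3.05 -1.54 -0.02] [ -0.   0. -19.]
```

{"name": "send_rows", "arguments": {
  "series": "2 0 0 0 0 0 0; 2.8 3 0 0 0 -9 0; -1 4.3 0 0 0 -19 0; -1.6 2.7 0 0 0 -19 0; -1.8 2 0 0 0 -19 0; -2.1 1.3 0 0 0 -19 0; -2.3 0.6 0 0 0 -19 0; -2.5 0 0 0 0 -19 0"
}}

```text
time_s: 21.22
tcp_pos: [588.8, -57.5, 27.6]
ee_rot: [3.141, -0.0, -1.571]
contact_force: [-1.1, -0.7, 0.1]
opening: 0.1
finger_force: 0.4
```

{"name": "send_rows", "arguments": {
  "series": "0 -0.6 0 0 0 0 0; 0 -1.2 0 0 0 0 0; 0 -1.6 0 0 0 0 0; 0 -1.6 0 0 0 0 0"
}}

```text
time_s: 21.72
tcp_pos: [605.1, -57.0, 27.7]
ee_rot: [-3.141, 0.0, -1.57]
contact_force: [0.9, -0.2, -0.4]
opening: -0.4
finger_force: 0.0
```

```bash
python3 -c "
from h import *
go();ends()
im,d=optics.snapshot('side');cv2.imwrite('pics/s5.png',im[120:320,150:430])"
```

```text
t 21.73 tcp [605.1 -57.   27.7] yaw -90.0 F [ 0.9 -0.2 -0.4]
top strut_left 0.37 [615.7 241.8  -0.8] bay [1.000e-01 2.122e+02]
side strut_left 0.91 [644.7 145.5  14.3] bay [ 31.4 116.6]
side strut_right 0.88 [633.6 -75.2  16.4] bay [  25.6 -104.3]
```

View pics/s5.png

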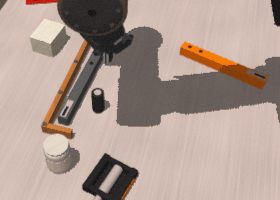

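The crop shows the strut inside the bay behind the post, almost parallel to the back rail, with a small gap along it. I'll finish the right end, then press the left half home.

{"name": "send_rows", "arguments": {
  "series": "0 -0.6 0 0 0 0 0; 0 -1.1 0 0 0 0 0; 0 -1.5 0 0 0 0 0; 0 -1.7 0 0 0 0 0; 0 -1.7 0 0 0 0 0"
}}

```text
time_s: 22.7
tcp_pos: [621.9, -57.0, 27.7]
ee_rot: [-3.141, 0.0, -1.571]
contact_force: [-0.4, 1.2, 0.1]
opening: -0.2
finger_force: 0.1
```

```bash
python3 -c "
from h import *
go();ends('side')
go((612,-57,28,-90),(600,45,28,-90))"
```

```text
t 22.7 tcp [621.9 -57.   27.7] yaw -90.0 F [-0.4  1.2  0.1]
side strut_left 0.67 [638.3 147.1  12.1] bay [ 25. 118.]
side strut_right 0.67 [646.8 -74.   18.2] bay [  38.8 -102.8]
t 22.85 tcp [621.8 -56.9  27.8] yaw -90.0 F [-0.3  0.9  0.1]
(612, -57, 28, -90) -> [ 0.    0.98 -0.02] [-0.  0.  0.]
(600, 45, 28, -90) -> [-10.2    2.17  -0.02] [-0.  0.  0.]
```

{"name": "send_rows", "arguments": {
  "series": "0 1.8 0 0 0 0 0; 0 1.8 -4 0 0 0 0; -2 1.8 -8 0 0 0 0; -8 1.8 -8 0 0 0 0; -14 1.8 -8 0 0 0 0; -17.5 1.8 -8 0 0 0 0; -17.5 1.8 -4 0 0 0 0; -17.5 1.8 0 0 0 0 0"
}}

```text
time_s: 23.85
tcp_pos: [603.9, 119.2, 27.5]
ee_rot: [-3.14, 0.001, -1.569]
contact_force: [-0.1, 0.7, -0.3]
opening: -0.2
finger_force: 0.0
```

{"name": "send_rows", "arguments": {
  "series": "0 -0.5 0 0 0 0 0; 0 -1 0 0 0 0 0; 0 -1.5 0 0 0 0 0; 0 -1.9 0 0 0 0 0; 0 -2.2 0 0 0 0 0; 0 -2.4 0 0 0 0 0; 0 -2.4 0 0 0 0 0"
}}

```text
time_s: 24.72
tcp_pos: [627.8, 117.9, 27.8]
ee_rot: [-3.141, 0.0, -1.57]
contact_force: [-0.3, 0.5, 0.1]
opening: -0.1
finger_force: 0.1
```

```bash
python3 -c "
from h import *
go();ends('side')"
```

```text
t 24.73 tcp [627.8 117.9  27.8] yaw -90.0 F [-0.3  0.5  0.1]
```

{"name": "send_rows", "arguments": {
  "series": "0 -0.1 0 0 0 0 0; 0 -0.2 0 0 0 0 0; 0 -0.2 0 0 0 0 0"
}}

```text
time_s: 25.25
tcp_pos: [629.5, 118.0, 27.6]
ee_rot: [3.141, -0.0, -1.57]
contact_force: [-1.5, -0.2, -0.2]
opening: -0.6
finger_force: 0.6
```

{"name": "send_rows", "arguments": {
  "series": "0 -0.1 0 0 0 0 0; 0 -0.2 0 0 0 0 0; 0 -0.2 0 0 0 0 0"
}}

```text
time_s: 25.62
tcp_pos: [630.2, 117.9, 27.6]
ee_rot: [3.139, -0.0, -1.571]
contact_force: [-7.5, 2.5, 5.2]
opening: -0.0
finger_force: 3.6
```

{"name": "send_rows", "arguments": {
  "series": "0 2.6 0 0 0 0 0; 0 2.6 -4 0 0 0 0; 2 2.6 -8 0 0 0 0; 8 2.6 -8 0 0 0 0; 14 2.6 -8 0 0 0 0; 17.5 2.6 -8 0 0 0 0; 17.5 2.6 -4 0 0 0 0; 17.5 2.6 0 0 0 0 0"
}}

```text
time_s: 26.62
tcp_pos: [606.6, -57.9, 27.6]
ee_rot: [-3.139, 0.0, -1.572]
contact_force: [0.8, 0.9, -1.0]
opening: -0.2
finger_force: 0.0
```

{"name": "send_rows", "arguments": {
  "series": "0 -0.8 0 0 0 0 0; 0 -1.4 0 0 0 0 0; 0 -1.7 0 0 0 0 0; 0 -1.9 0 0 0 0 0; 0 -2 0 0 0 0 0; 0 -2 0 0 0 0 0"
}}

```text
time_s: 27.38
tcp_pos: [625.9, -57.0, 28.1]
ee_rot: [-3.141, 0.0, -1.57]
contact_force: [-0.1, -1.1, -0.2]
opening: -0.3
finger_force: 0.1
```

{"name": "send_rows", "arguments": {
  "series": "0 -0.1 0 0 0 0 0; 0 -0.1 0 0 0 0 0"
}}

```text
time_s: 27.62
tcp_pos: [626.6, -57.0, 27.7]
ee_rot: [3.142, -0.0, -1.57]
contact_force: [-0.9, 0.6, 0.4]
opening: -0.0
finger_force: 0.5
```

{"name": "send_rows", "arguments": {
  "series": "0 -0.1 0 0 0 0 0; 0 -0.2 0 0 0 0 0; 0 -0.2 0 0 0 0 0"
}}

```text
time_s: 28.0
tcp_pos: [628.2, -57.1, 27.6]
ee_rot: [3.141, -0.0, -1.571]
contact_force: [-2.5, -1.0, 1.9]
opening: 0.1
finger_force: 1.4
```

{"name": "send_rows", "arguments": {
  "series": "0 -0.1 0 0 0 0 0; 0 -0.2 0 0 0 0 0; 0 -0.2 0 0 0 0 0"
}}

```text
time_s: 28.38
tcp_pos: [628.4, -57.2, 27.4]
ee_rot: [3.138, -0.0, -1.571]
contact_force: [-8.8, 1.4, 6.3]
opening: -0.1
finger_force: 4.5
```

{"name": "send_rows", "arguments": {
  "series": "0 2.5 0 0 0 0 0; -5 2.5 0 0 0 0 0; -9.5 2.5 0 0 0 0 0; -9.5 1 0 0 0 0 0; -9.5 0.4 0 0 0 0 0; -9.5 0.2 0 0 0 0 0; -9.5 0.1 0 0 0 0 0; -9.5 0.1 0 0 0 0 0"
}}

```text
time_s: 29.38
tcp_pos: [629.1, 37.1, 27.5]
ee_rot: [3.141, -0.0, -1.572]
contact_force: [-1.7, -1.7, -0.4]
opening: 0.0
finger_force: 0.6
```

{"name": "send_rows", "arguments": {
  "series": "0 -0.1 0 0 0 0 0; 0 -0.1 0 0 0 0 0"
}}

```text
time_s: 29.62
tcp_pos: [630.1, 37.5, 27.6]
ee_rot: [3.141, -0.0, -1.571]
contact_force: [-2.0, -1.7, 0.4]
opening: -0.4
finger_force: 1.2
```

{"name": "send_rows", "arguments": {
  "series": "0 -0.1 0 0 0 0 0; 0 -0.2 0 0 0 0 0; 0 -0.3 0 0 0 0 0; 0 -0.3 0 0 0 0 0"
}}

```text
time_s: 30.12
tcp_pos: [630.3, 37.4, 27.3]
ee_rot: [3.136, -0.001, -1.571]
contact_force: [-13.7, 0.2, 7.4]
opening: -0.1
finger_force: 6.4
```

{"name": "send_rows", "arguments": {
  "series": "0 2 0 0 0 0 0; 0 3 -3 0 0 0 0; 0 5 -8 0 0 0 0; 4 8 -12 0 0 0 0; 10 9 -14 0 0 0 0; 16 9 -14 0 0 0 0; 22 9 -14 0 0 0 0; 28 9 -14 0 0 0 0"
}}

```text
time_s: 31.12
tcp_pos: [544.7, -244.0, 168.8]
ee_rot: [-3.138, -0.001, -1.57]
contact_force: [1.1, -0.2, -0.6]
opening: -0.1
finger_force: 0.0
```

{"name": "send_rows", "arguments": {
  "series": "5 2 -1 0 0 0 0; 10 5 -2 0 0 0 0; 14 9 -3 0 0 0 0; 18 13 -4 0 0 0 0; 22 17 -4 0 0 0 0; 22 17 -4 0 0 0 0; 22 17 -4 0 0 0 0"
}}

```text
time_s: 32.0
tcp_pos: [374.1, -462.6, 208.1]
ee_rot: [-3.14, -0.001, -1.571]
contact_force: [1.5, -0.1, 0.7]
opening: 0.1
finger_force: 0.0
```

```bash
python3 -c "
from h import *
go();ends()
im,d=optics.snapshot('top');r=strut('top',im,d)
if r: print('centre bay',bay(r[0]))
a=im[130:240,210:370];b=optics.snapshot('side')[0][140:270,180:310]
cv2.imwrite('pics/end.png',np.hstack([cv2.resize(a,None,fx=2.5,fy=2.5),cv2.resize(b,(300,275))]))
for t in('tin','tube_box','pedal'):
    for q in landmark_of(t,'side')[:1]: print(t,w('side',q['centre']))
"
```

```text
t 32.0 tcp [ 374.1 -462.6  208.1] yaw -90.0 F [ 1.5 -0.1  0.7]
top strut_left 0.9 [657.5 145.1  10.2] bay [ 44.2 116.5]
top strut_right 0.67 [653.  -75.2  12.9] bay [  45.  -103.8]
side strut_left 0.97 [654.6 146.   11.1] bay [ 41.3 117.3]
side strut_right 0.96 [653.7 -74.1  15.5] bay [  45.7 -102.7]
top 0.81 c [654.7  38.1] size [218.2  28.2] tilt deg(left end +x) 1.93 L [658.4 148.1] R [651.  -71.8]
centre bay [43.9  9.5]
tin [618.5 239.1   3.3]
tube_box [ 7.626e+02 -8.240e+01 -5.000e-01]
pedal [508.6 246.9  -2.1]
```

View pics/end.png

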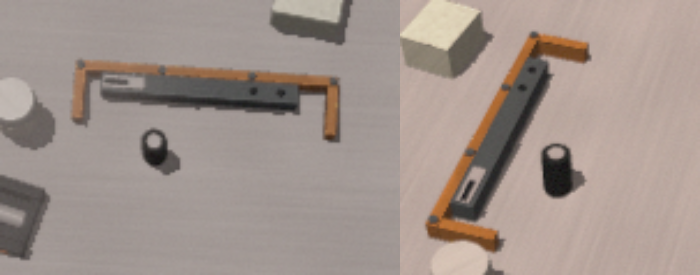

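The picture shows the strut flush along the back rail from (100,85) to (298,100), behind the post at (154,146). The tin, box and pedal are where they were and the arm is clear, so I'm handing in.

```bash
python3 -c "
from h import *
print(env.close_job())"
```

```text
the job is handed in; nothing more can be done
None
```

The strut lies home along the bay's back rail (centre line measured at about x = 44 mm), pushed left end first behind the post and then right end. The tin, box and pedal haven't moved, the arm is clear, and I handed the job in at about 32 s.

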